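# Index the stop arm of the tile jig one hole over

### The job

The swinging stop arm of the tile-cutting jig is locked in the middle of its five holes by a spring plunger. Pull the plunger's black knob up, swing the arm one hole over towards the square tile (away from the star-shaped one), and let the plunger snap fully down into that hole. Do not shift the square tile or the star, and let go of the knob at the end.

Things in the scene. Friction and masses are not known exactly. Their poses are not given: they have to be found in the camera images.
- jig: the jig: a flat steel bed 250 (x) x 290 (y) x 18 mm high, screwed to the bench, with five round 13 mm holes on an arc. Origin: centre of its underside, on the bench top. Its -x side faces roughly to the robot (yaw within about 0.35 rad), y to its left, z up. It does not move.
- pivot (a point): the arm's pivot, on the bed's top (18 mm above the bench), 85 mm from the jig's centre towards its far (+x) side. The arm, an aluminium bar 26 mm wide with its top 14 mm above the bed, reaches from here towards the robot and turns about the vertical; a small bolt on the pivot stands 25 mm above the bed.
- stop_arm (a joint): angle of the stop arm, rad. 0 = over the middle hole, where it starts, locked with slight play; positive = swung to the jig's left (+y), clockwise seen from above. The holes are at -0.785, -0.393, 0, 0.393 and 0.785. With the plunger drawn it turns freely with slight friction (under 1 N at the knob) and stays where it is left.
- plunger (a joint): how far the spring plunger is pulled up, m. 0 = home: its 10 mm round-nosed pin reaches 10 mm into a hole. Clear of the bed above 0.010, stop at 0.018. The spring pulls it down with 5 N at 0, 9.5 N at 0.018. Let go over a hole (within about 3 mm) it snaps home; let go between holes it rests on the bed at about 0.010.
- knob (a point): centre of the plunger's black round upright pull knob, 28 mm in diameter, 24 mm high (the straight side 18 mm), on the arm's outer end, 150 mm from the pivot. With the plunger home it is 46 mm above the bed, 64 mm above the bench. Below the knob a 21 mm steel barrel stands up to 30 mm above the bed. It turns with the arm and rises with the plunger.
- hole_mid (a point): mouth of the middle hole, on the bed's top, 150 mm from the pivot
- hole_l1 (a point): mouth of the next hole to the jig's left (+y) of the middle one, on the bed's top, 150 mm from the pivot
- hole_r1 (a point): mouth of the next hole to the jig's right (-y) of the middle one, on the bed's top, 150 mm from the pivot
- tile_mid (a point): centre of the square tile, 61 x 61 x 12 mm, white glaze, lying loose on the left or right half of the bed, beyond the next hole's arm position; the arm in that next hole clears it by 5 mm or more, one hole further it would push it
- star_mid (a point): centre of the eight-pointed star-shaped tile, 69 mm across, 12 mm high, white glaze, lying loose on the other half of the bed

How it is judged:
By the outcome, as a careful person would: the job done as asked, in the order asked, and still so for the second after the job is handed in, with the robot touching nothing.
It also fails if it takes over 32 s, if anything falls off the work surface, if the arm or the gripper's body presses on something with over 40 N, if the wrist force passes 120 N, or if a joint passes its speed limit or range.

### The arm

A 6-joint arm with a two-finger parallel gripper is mounted at the origin on the work surface; the furniture and walls round the work are solid. World frame = base frame: x ahead of the robot, y to its left, z up, the work surface at z = 0. Lengths are in mm, angles in degrees, forces in N, time in s.
With the tool pointing down it reaches from about 300 to 850 mm from the base axis. Payload 4.2 kg.
Tool frame: the origin (TCP) lies at the very end of the fingers, on their centre line; the grasp point (between the pads) lies 19 mm behind it (env.grasp_offset is the distance from the TCP to the grasp point, in mm); z points along the fingers, y is the line along which they close (so a half turn about z gives the same grasp; the last joint's range is limited). The gripper opens to 91 mm and grips with 3 to 60 N. Pads are 32 mm wide; open, the fingers measure 118 mm over their backs; the gripper's body (76 mm by 178 mm) begins 60 mm behind the grasp point.
Start: joints at [75.287, 18.312, 89.639, -0, 72.044, -1.146], TCP at [134.892, 558.97, 213.976] pointing down, gripper open.
Joint ranges: [-177.97, 177.97], [-48.28, 115.42], [12.27, 149.76], [-77.06, 257.06], [2.81, 150.46], [-146.56, 146.56]. Speed limits (degrees/s): [147.25, 147.25, 180, 180, 180, 180].

### API

Orientations are given as [roll, pitch, yaw] about the fixed x, y, z axes, in that order (R = Rz(yaw) Ry(pitch) Rx(roll)).
In Python, from workcell import env, eyes gives the robot as it stands.
- The arm moves only by the tool send_rows, never from a script. Its arguments are lists of equal length, an entry for each row: "grip": the opening, from -1 (shut) to 1 (fully open), so that 0 is half open; "xyz": the shift along the world's x, y, z in m, a list of three; "yaw": the turn about the world's z in degrees. A call has 1 to 8 rows; each row is the pose to reach, as a shift and turn from the pose commanded when the call began; what a row does not reach only later rows make up. A row lasts 1/12 s, in which the tool goes at most 41.7 mm and 7.16 degrees, less where a joint would pass 70% of its speed; a pose out of reach is approached as far as the arm can. A call with a gripper value outside its range is refused whole. The fingers move at their own pace and stop on an object; "grip_force" is the grip in N (left out, the last holds). Time passes only in rows, so rows that repeat a pose let the fingers close. It gives the time, the measured TCP pose, the force, the opening and the grip force at its end, in the units of the state.
- env.state(): the state, without advancing time (a new reading comes with each control period).
- eyes.grab_frame(name): name is "scene" or "top"; returns a dict with "frame" (400x640x3 uint8, red, green, blue), "fx", "fy", "cx", "cy" (pixels), "D" ([k1, k2, p1, p2, k3] as OpenCV has them; the pictures are not rectified), "pose" (4x4, takes a point from camera to world coordinates). Camera axes: x right, y down, z forward; pixel columns grow to the right and rows downward; lengths in mm; the calibration is good to about 2 mm. A picture is of the moment at which its call begins. There is no depth.
- env.job_done(): hands the job in; it is judged then, once.
The state is a dict: "time_s": time; "qpos": joint angles; "qvel": joint speeds; "effort": joint torques, N m; "ee_pos": TCP position; "ee_rot": TCP orientation; "force": force on the tool from outside, world axes, zero at the start; "torque": the same for the moment, N m; "gripper_width": finger opening in mm; "gripper_force": force on a finger pad.
Only numpy, scipy, OpenCV 4.12 (cv2) and the standard library are available. Lean on these libraries where they do the work, as an engineer would, in place of code of your own. Each camera call takes 0.05 s, during which the arm holds its last target. There are 200 camera calls.

## Working session

There is one attempt and no reset: what is moved stays moved. The work goes in short steps, Python scripts to look and compute and a tool call to move; the robot and the scene stay as the last step left them, time stands still between calls to the robot, and variables do not carry over. Pictures are saved under pics/ and viewed, at most 10 in all, crops included, and the job is handed in when it is done.

Besides the shell and the picture viewer there is one more tool, called after "Emit:" by a JSON object that holds its "api" and its "payload", one argument or row to a line. send_rows: Moves the arm, as the interface text tells. Its arguments: {"type":"object","properties":{"grip":{"type":"array"},"xyz":{"type":"array"},"yaw":{"type":"array"},"grip_force":{"type":"number"}},"required":["grip","xyz","yaw"]}

```bash
mkdir -p pics; ls
cat > h.py <<'E'
import numpy as np,cv2
from workcell import env,eyes
def grab(n):
    f=eyes.grab_frame(n); cv2.imwrite(f'pics/{n}_{env.state()["time_s"]:.2f}.png',f["frame"][:,:,::-1]); return f
def ray(f,uv):
    K=np.array([[f["fx"],0,f["cx"]],[0,f["fy"],f["cy"]],[0,0,1.]])
    p=cv2.undistortPoints(np.array(uv,float).reshape(-1,1,2),K,np.array(f["D"],float)).reshape(-1,2)
    P=np.array(f["pose"]); return P[:3,3], np.c_[p,np.ones(len(p))]@P[:3,:3].T
def onplane(f,uv,z):
    o,d=ray(f,uv); return o+d*((z-o[2])/d[:,2])[:,None]
E
python3 - <<'E'
from h import *
for n in("scene","top"):
    f=grab(n); np.save(n,f,allow_pickle=True); print(n,np.array(f["pose"]).round(2).tolist())
s=env.state(); print(s)
E
ls pics
```

```text
pics
scene [[0.45, -0.37, 0.81, -116.76], [-0.89, -0.2, 0.4, -391.19], [0.01, -0.91, -0.42, 426.01], [0.0, 0.0, 0.0, 1.0]]
top [[0.03, -0.98, 0.2, 398.91], [-1.0, -0.03, 0.0, -38.63], [0.0, -0.2, -0.98, 904.61], [0.0, 0.0, 0.0, 1.0]]
{'time_s': 0.1, 'qpos': array([ 7.52880632e+01,  1.83471834e+01,  8.96983383e+01, -9.65929336e-05,
        7.20428567e+01, -1.14897774e+00]), 'qvel': array([-0.03107123, -0.07283792, -0.27016886,  0.03772815,  0.084709  ,
       -0.04148362]), 'effort': array([-5.94870053e-04, -4.13334632e+01, -2.32510275e+01,  7.28288549e-02,
        4.20979725e-02, -4.00749173e-05]), 'ee_pos': array([134.76390225, 558.53447456, 213.21961404]), 'ee_rot': array([-1.79911638e+02, -1.68034876e-03,  1.66437070e+02]), 'force': array([-0.75871077, -0.46270911, -0.1811767 ]), 'torque': array([0.0309346 , 0.01235164, 0.01870185]), 'gripper_force': 0.0, 'gripper_width': 91.21806145635801}
scene_0.05.png
top_0.10.png
```

View pics/top_0.10.png

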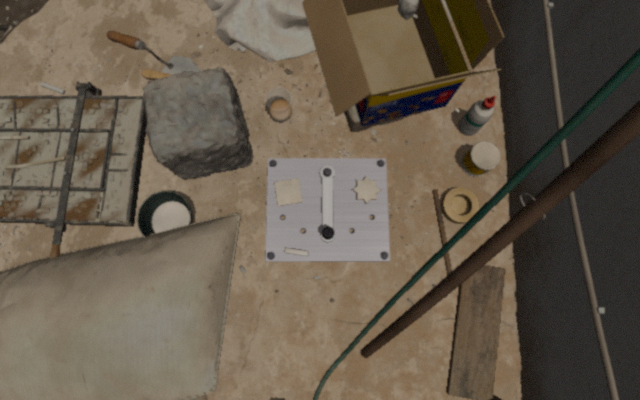

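View pics/scene_0.05.png

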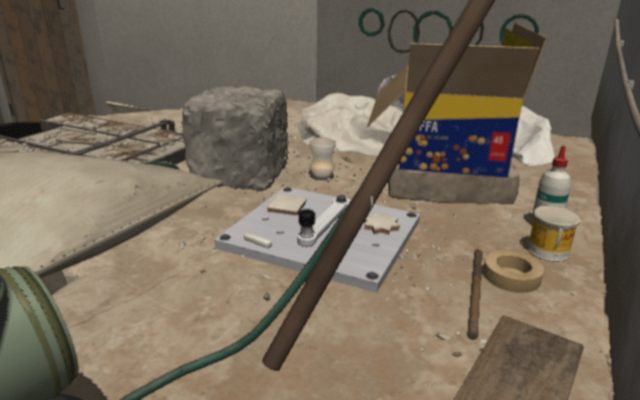

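The top view shows the bed with its corner bolts near (272,163), (380,163), (271,255) and (384,255). The pivot is at (327,172), the knob at (327,232), the square tile at (288,191) on the left and the star at (366,189) on the right. A leaning pipe and hose hang on the right. In the scene view the knob is at about (307,218).

Run:
```python
from h import *
t=np.load("top.npy",allow_pickle=True).item(); s=np.load("scene.npy",allow_pickle=True).item()
def blobs(f,box,thr):
    x0,y0,x1,y1=box; g=f["frame"][y0:y1,x0:x1].max(2); m=(g<thr).astype(np.uint8)
    n,l,st,c=cv2.connectedComponentsWithStats(m)
    return [(c[i]+[x0,y0],st[i,4],st[i,2:4].tolist()) for i in range(1,n) if st[i,4]>8]
for thr in(60,):
  for b in blobs(t,(262,152,394,266),thr): print("top",b[0].round(1),b[1:],onplane(t,[b[0]],18)[0].round(1),onplane(t,[b[0]],70)[0].round(1))
  for b in blobs(s,(290,200,325,240),thr): print("scene",b[0].round(1),b[1:],onplane(s,[b[0]],64)[0].round(1))
def tri(a,b):
    o1,d1=ray(t,[a]);o2,d2=ray(s,[b]); d1=d1[0];d2=d2[0]
    k=np.linalg.lstsq(np.c_[d1,-d2],o2-o1,rcond=None)[0]; p=o1+k[0]*d1;q=o2+k[1]*d2
    return p.round(1),q.round(1)
print("pipe end",tri((365,353),(275,365)))
# pipe points: top ray with plane of scene pipe
o2,d2=ray(s,[(275,365),(480,10)]); n=np.cross(d2[0],d2[1])
for a in[(365,353),(450,270),(550,185),(630,118)]:
    o,d=ray(t,[a]); print("pipe",a,(o+d[0]*(n@(o2-o))/(n@d[0])).round(0))
o2,d2=ray(s,[(255,320),(335,225)]); n=np.cross(d2[0],d2[1])
for a in[(340,360),(400,298),(480,218),(560,140)]:
    o,d=ray(t,[a]); print("hose",a,(o+d[0]*(n@(o2-o))/(n@d[0])).round(0))
for n,f,b in(("t",t,(250,145,400,270)),("s",s,(210,170,430,300))):
    c=f["frame"][b[1]:b[3],b[0]:b[2],::-1]; k=5 if n=="t" else 3.6
    cv2.imwrite(f"pics/{n}c.png",cv2.resize(c,None,fx=k,fy=k,interpolation=cv2.INTER_CUBIC))
```

```text
top [325.5 173.2] (np.int32(10), [5, 5]) [656.9 -56.7  18. ] [641.7 -55.6  70. ]
top [326.9 232.1] (np.int32(112), [13, 12]) [513. -63.  18.] [506.3 -61.5  70. ]
scene [306.1 218.2] (np.int32(242), [17, 18]) [504.7 -64.3  64. ]
pipe end (array([ 242.4, -154.3,   12.2]), array([ 246. , -159.8,   12.3]))
pipe (365, 353) [ 241. -156.    1.]
pipe (450, 270) [ 421. -257.  286.]
pipe (550, 185) [ 520. -323.  466.]
pipe (630, 118) [ 568. -358.  559.]
hose (340, 360) [226. -98.  11.]
hose (400, 298) [ 371. -198.  177.]
hose (480, 218) [ 500. -291.  331.]
hose (560, 140) [ 588. -359.  443.]
```

View pics/tc.png

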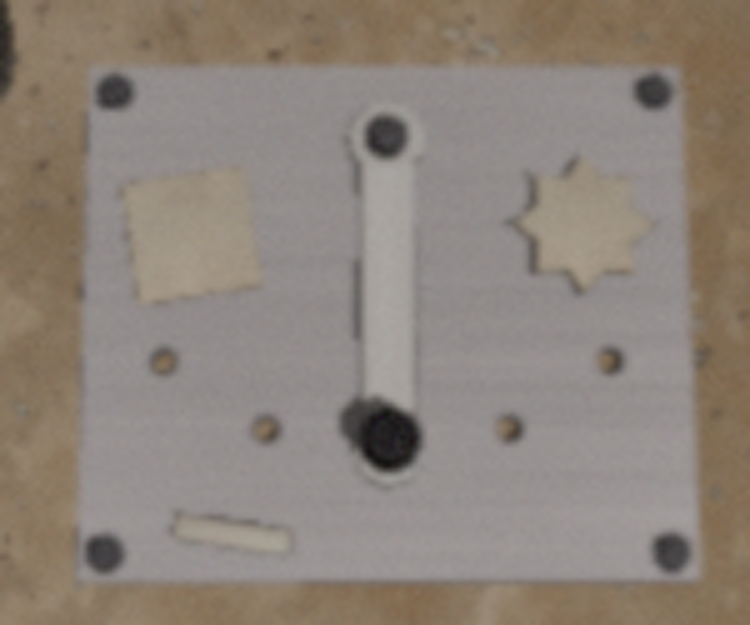

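Run:
```python
from h import *
t=np.load("top.npy",allow_pickle=True).item(); s=np.load("scene.npy",allow_pickle=True).item()
pv=onplane(t,[(327.2,172.2)],43)[0]; l1,r1=onplane(t,[(303.1,230.8),(351.8,230.6)],18); k=onplane(t,[(327.3,232.3)],70)[0]
co=onplane(t,[(272.8,163.3),(380.6,163.1),(270.7,255.5),(384.3,255.4)],22)
print("pv",pv.round(1),"l1",l1.round(1),"r1",r1.round(1),"knob",k.round(1))
print("corners",co.round(1).tolist(),co.mean(0).round(1))
for a,n in((l1,"l1"),(r1,"r1"),(k,"k")): print(n,np.linalg.norm((a-pv)[:2]).round(1),np.degrees(np.arctan2(*(pv-a)[1::-1])).round(1))
print("tile/star",onplane(t,[(288.4,192),(366.9,189.6)],30).round(1).tolist())
def tri(a,b):
    o1,d1=ray(t,[a]);o2,d2=ray(s,[b]); d1=d1[0];d2=d2[0]
    k=np.linalg.lstsq(np.c_[d1,-d2],o2-o1,rcond=None)[0]; return (o1+k[0]*d1).round(0),(o2+k[1]*d2).round(0)
print("stone",tri((232,72),(285,95)),tri((160,165),(190,108)),"knob",tri((326.9,232.1),(306.1,218.2)))
for x in(0,100,200):
  for y in(135,152,165): 
    o,d=ray(s,[(x,y)]); print(x,y,[(o+d[0]*(q)/1).round(0).tolist() for q in(600,800)])
    break
```

```text
pv [652.1 -60.2  43. ] l1 [514.7  -6.9  18. ] r1 [ 518.1 -121.6   18. ] knob [506.  -62.4  70. ]
corners [[677.4, 72.1, 22.0], [684.9, -190.5, 22.0], [454.6, 66.2, 22.0], [461.5, -197.2, 22.0]] [569.6 -62.3  22. ]
l1 147.4 -21.2
r1 147.4 24.6
k 146.2 0.9
tile/star [[604.8, 30.6, 30.0], [615.5, -155.7, 30.0]]
stone (array([830., 150., 178.]), array([825., 158., 177.])) (array([619., 280., 180.]), array([630., 267., 177.])) knob (array([507., -62.,  62.]), array([508., -63.,  62.]))
0 135 [[223.0, 220.0, 241.0], [336.0, 423.0, 179.0]]
100 135 [[279.0, 107.0, 242.0], [411.0, 273.0, 180.0]]
200 135 [[335.0, -4.0, 243.0], [486.0, 125.0, 182.0]]
```

The square tile is on the left (+y), so the target is hole_l1. The jig's yaw is about 1.6°, with the knob at about (505.5, -63) and l1 at about (514.5, -6.5). The pipe stays more than 200 mm from the wrist. I'll go over at height.

Emit:
{"api": "send_rows", "payload": {
  "grip": [1, 1, 1, 1, 1, 1, 1, 1],
  "xyz": [
    [0, 0, 0.04],
    [0, 0, 0.08],
    [0.01, -0.02, 0.11],
    [0.04, -0.05, 0.11],
    [0.07, -0.08, 0.11],
    [0.1, -0.11, 0.11],
    [0.13, -0.14, 0.11],
    [0.16, -0.17, 0.11]
  ],
  "yaw": [0, 0, 0, 3, 6, 9, 12, 15.2]
}}

```text
time_s: 0.77
ee_pos: [292.9, 389.9, 323.7]
ee_rot: [-180.0, -0.0, -178.2]
force: [1.0, 0.9, -0.2]
gripper_width: 91.1
gripper_force: 0.0
```

Emit:
{"api": "send_rows", "payload": {
  "grip": [1, 1, 1, 1, 1, 1, 1, 1],
  "xyz": [
    [0.02, -0.035, 0],
    [0.04, -0.07, 0],
    [0.06, -0.105, 0],
    [0.08, -0.14, 0],
    [0.1, -0.175, 0],
    [0.12, -0.21, 0],
    [0.14, -0.245, 0],
    [0.16, -0.28, 0]
  ],
  "yaw": [0, 0, 0, 0, 0, 0, 0, 0]
}}

```text
time_s: 1.43
ee_pos: [452.5, 109.7, 323.8]
ee_rot: [180.0, -0.0, -178.4]
force: [0.3, -0.3, -0.2]
gripper_width: 91.2
gripper_force: 0.0
```

Emit:
{"api": "send_rows", "payload": {
  "grip": [1, 1, 1, 1, 1, 1, 1, 1],
  "xyz": [
    [0.015, -0.035, 0],
    [0.03, -0.07, 0],
    [0.04, -0.105, 0],
    [0.05, -0.14, -0.02],
    [0.0506, -0.172, -0.05],
    [0.0506, -0.172, -0.09],
    [0.0506, -0.172, -0.13],
    [0.0506, -0.172, -0.16]
  ],
  "yaw": [0, 0, 0, 0, 0, 0, 0, 0]
}}

```text
time_s: 2.1
ee_pos: [500.9, -61.0, 160.7]
ee_rot: [179.9, -0.2, -178.5]
force: [-0.9, 0.7, -0.2]
gripper_width: 90.9
gripper_force: 0.0
```

Emit:
{"api": "send_rows", "payload": {
  "grip": [1, 1, 1, 1, 1, 1, 1, 1],
  "xyz": [
    [0, 0, 0],
    [0, 0, -0.02],
    [0, 0, -0.04],
    [0, 0, -0.06],
    [0, 0, -0.08],
    [0, 0, -0.1],
    [0, 0, -0.117],
    [0, 0, -0.117]
  ],
  "yaw": [0, 0, 0, 0, 0, 0, 0, 0]
}}

```text
time_s: 2.77
ee_pos: [501.9, -60.0, 45.7]
ee_rot: [180.0, -0.2, -178.3]
force: [-1.2, 0.8, -0.9]
gripper_width: 91.1
gripper_force: 0.0
```

Run:
```python
from h import *
s=env.state(); print(s["ee_pos"],s["force"])
f=grab("scene"); c=f["frame"][120:310,190:440,::-1]; cv2.imwrite("pics/s2.png",cv2.resize(c,None,fx=3,fy=3,interpolation=cv2.INTER_CUBIC))
```

```text
[501.8700196  -60.0166326   45.74119201] [-1.17579641  0.83260851 -0.86070931]
```

View pics/s2.png

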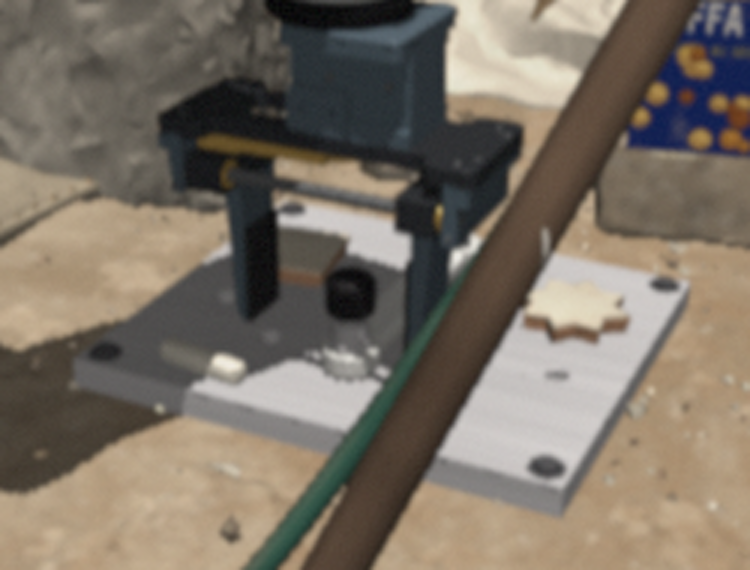

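The knob stands between the open fingers with the bed clear beneath them. The measured TCP is 3.5 mm short in x and 3 mm off in y, so I'll correct that and close.

Emit:
{"api": "send_rows", "payload": {
  "grip": [0.3, 0, -0.2, -0.4, -1, -1, -1, -1],
  "xyz": [
    [0.0035, -0.003, 0],
    [0.0035, -0.003, 0],
    [0.0035, -0.003, 0],
    [0.0035, -0.003, 0],
    [0.0035, -0.003, 0],
    [0.0035, -0.003, 0],
    [0.0035, -0.003, 0],
    [0.0035, -0.003, 0]
  ],
  "yaw": [0, 0, 0, 0, 0, 0, 0, 0],
  "grip_force": 35
}}

```text
time_s: 3.48
ee_pos: [506.3, -63.3, 47.1]
ee_rot: [180.0, 0.0, -178.4]
force: [0.5, -0.5, 1.1]
gripper_width: 40.7
gripper_force: 0.0
```

Emit:
{"api": "send_rows", "payload": {
  "grip": [-1, -1, -1, -1],
  "xyz": [
    [0, 0, 0],
    [0, 0, 0],
    [0, 0, 0],
    [0, 0, 0]
  ],
  "yaw": [0, 0, 0, 0]
}}

```text
time_s: 3.82
ee_pos: [506.2, -63.3, 46.9]
ee_rot: [180.0, -0.0, -178.4]
force: [0.8, -1.0, -0.4]
gripper_width: 26.8
gripper_force: 35.0
```

Emit:
{"api": "send_rows", "payload": {
  "grip": [-1, -1, -1, -1, -1, -1, -1, -1],
  "xyz": [
    [0, 0, 0.003],
    [0, 0, 0.006],
    [0, 0, 0.009],
    [0, 0, 0.012],
    [0, 0, 0.0145],
    [0, 0, 0.0145],
    [0, 0, 0.0145],
    [0, 0, 0.0145]
  ],
  "yaw": [0, 0, 0, 0, 0, 0, 0, 0]
}}

```text
time_s: 4.48
ee_pos: [506.2, -63.3, 61.3]
ee_rot: [180.0, -0.0, -178.4]
force: [2.0, -0.5, -8.3]
gripper_width: 26.9
gripper_force: 35.0
```

Emit:
{"api": "send_rows", "payload": {
  "grip": [-1, -1, -1, -1, -1, -1, -1, -1],
  "xyz": [
    [0, 0.0073, 0],
    [0.0003, 0.0147, 0],
    [0.001, 0.0219, 0],
    [0.002, 0.0292, 0],
    [0.0034, 0.0364, 0],
    [0.0052, 0.0435, 0],
    [0.0073, 0.0505, 0],
    [0.0098, 0.0577, 0]
  ],
  "yaw": [-2.8, -5.6, -8.4, -11.2, -14, -16.8, -19.6, -22.5]
}}

```text
time_s: 5.15
ee_pos: [516.0, -5.5, 61.2]
ee_rot: [-180.0, -0.0, 159.0]
force: [2.2, 0.0, -9.2]
gripper_width: 27.0
gripper_force: 35.0
```

Emit:
{"api": "send_rows", "payload": {
  "grip": [-1, -1, -1, -1],
  "xyz": [
    [0, 0, 0],
    [0, 0, 0],
    [0, 0, 0],
    [0, 0, 0]
  ],
  "yaw": [0, 0, 0, 0]
}}

```text
time_s: 5.48
ee_pos: [515.9, -5.9, 61.4]
ee_rot: [180.0, -0.0, 159.2]
force: [2.3, 0.0, -9.5]
gripper_width: 26.8
gripper_force: 35.0
```

Emit:
{"api": "send_rows", "payload": {
  "grip": [-1, -1, -1, -1, -1, -1],
  "xyz": [
    [0, 0, -0.0015],
    [0, 0, -0.003],
    [0, 0, -0.0045],
    [0, 0, -0.006],
    [0, 0, -0.0075],
    [0, 0, -0.0075]
  ],
  "yaw": [0, 0, 0, 0, 0, 0]
}}

```text
time_s: 5.98
ee_pos: [516.0, -5.8, 53.8]
ee_rot: [-180.0, -0.0, 159.1]
force: [1.2, 0.3, -6.3]
gripper_width: 27.2
gripper_force: 35.0
```

The force is -6.3 N, as expected from the spring, so the pin has entered the hole. I'll lower the rest of the way and release.

Emit:
{"api": "send_rows", "payload": {
  "grip": [-1, -1, -1, -1, -1],
  "xyz": [
    [0, 0, -0.002],
    [0, 0, -0.004],
    [0, 0, -0.006],
    [0, 0, -0.0065],
    [0, 0, -0.0065]
  ],
  "yaw": [0, 0, 0, 0, 0]
}}

```text
time_s: 6.4
ee_pos: [516.1, -5.6, 47.4]
ee_rot: [180.0, -0.0, 159.1]
force: [-0.1, -0.8, -6.3]
gripper_width: 26.5
gripper_force: 35.0
```

Emit:
{"api": "send_rows", "payload": {
  "grip": [-0.3, 0, 0.3, 0.3, 0.3, 0.3, 0.3, 0.3],
  "xyz": [
    [0, 0, 0],
    [0, 0, 0],
    [0, 0, 0],
    [0, 0, 0],
    [0, 0, 0],
    [0, 0, 0],
    [0, 0, 0],
    [0, 0, 0]
  ],
  "yaw": [0, 0, 0, 0, 0, 0, 0, 0]
}}

```text
time_s: 7.07
ee_pos: [516.1, -5.6, 47.5]
ee_rot: [180.0, 0.0, 159.1]
force: [0.4, 0.2, -0.2]
gripper_width: 59.2
gripper_force: 0.0
```

Emit:
{"api": "send_rows", "payload": {
  "grip": [0.3, 0.3, 0.3, 0.3, 0.3, 0.3, 0.3, 0.3],
  "xyz": [
    [0, 0, 0.015],
    [0, 0, 0.04],
    [0, 0, 0.07],
    [0, 0, 0.1],
    [0, 0, 0.135],
    [0, 0, 0.17],
    [0, 0, 0.205],
    [0, 0, 0.24]
  ],
  "yaw": [0, 0, 0, 0, 0, 0, 0, 0]
}}

```text
time_s: 7.73
ee_pos: [515.6, -5.6, 289.3]
ee_rot: [180.0, 0.0, 159.1]
force: [0.6, -0.1, -0.6]
gripper_width: 59.1
gripper_force: 0.0
```

Emit:
{"api": "send_rows", "payload": {
  "grip": [0.3, 0.3, 0.3, 0.3, 0.3, 0.3, 0.3, 0.3],
  "xyz": [
    [-0.015, 0.035, 0],
    [-0.03, 0.07, 0],
    [-0.045, 0.105, 0],
    [-0.06, 0.14, 0],
    [-0.075, 0.175, 0],
    [-0.09, 0.21, 0],
    [-0.105, 0.245, 0],
    [-0.12, 0.28, 0]
  ],
  "yaw": [0, 0, 0, 0, 0, 0, 0, 0]
}}

```text
time_s: 8.4
ee_pos: [394.9, 275.8, 287.6]
ee_rot: [180.0, 0.0, 159.1]
force: [0.2, 0.0, 0.7]
gripper_width: 59.2
gripper_force: 0.0
```

Run:
```python
from h import *
t=grab("top"); s=grab("scene")
a=cv2.resize(t["frame"][145:270,250:400,::-1],(600,500),interpolation=cv2.INTER_CUBIC)
cv2.imwrite("pics/t3.png",a)
old=np.load("top.npy",allow_pickle=True).item()
for n,f,b in(("top",t,(300,215,345,250)),("scene",s,(270,190,325,240))):
    x0,y0,x1,y1=b; m=(f["frame"][y0:y1,x0:x1].max(2)<60).astype(np.uint8)
    k,l,st,c=cv2.connectedComponentsWithStats(m); i=1+np.argmax(st[1:,4]); uv=c[i]+[x0,y0]
    print(n,uv.round(1),st[i,4]); globals()[n]=uv
o1,d1=ray(t,[top]);o2,d2=ray(s,[scene]); k=np.linalg.lstsq(np.c_[d1[0],-d2[0]],o2-o1,rcond=None)[0]
print((o1+k[0]*d1[0]).round(1),(o2+k[1]*d2[0]).round(1), env.state()["force"])
cv2.imwrite("pics/s3.png",cv2.resize(s["frame"][170:300,210:430,::-1],None,fx=3.6,fy=3.6,interpolation=cv2.INTER_CUBIC))
```

```text
top [302.8 227.4] 80
scene [279.2 208.9] 218
[516.6  -7.6  62.6] [516.   -6.7  62.6] [-0.58473623 -0.87114934  0.48634906]
```

View pics/t3.png

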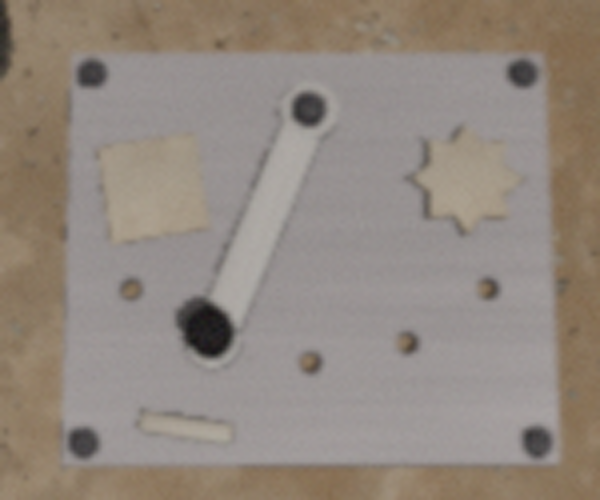

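View pics/s3.png

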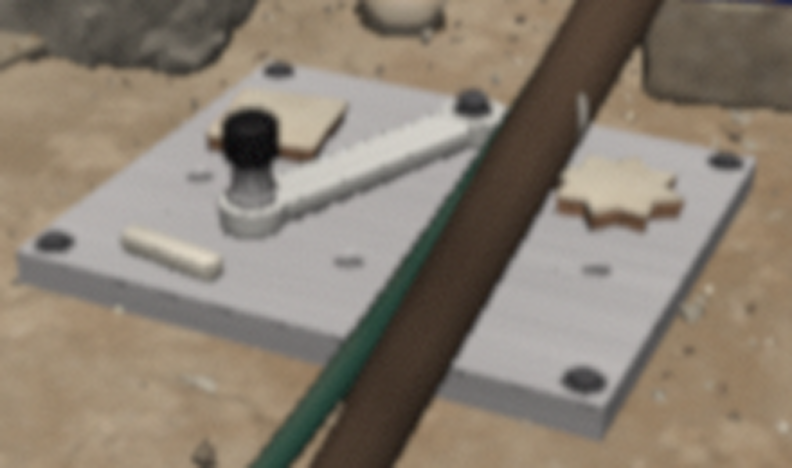

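The arm now lies over hole l1. The knob, at crop pixels (210,330) in the top view and (250,138) in the scene view, measures 62.6 mm high. It read 62 mm when home before the move, so the plunger is fully down. The tile and star have not moved, and the robot is clear.

```bash
python3 -c "
from workcell import env
print(env.job_done())"
```

```text
the job is handed in; nothing more can be done
None
```

The stop arm is locked one hole over towards the square tile, with the plunger fully home, the knob released, and the square tile and star unmoved; the job was handed in at about 8.5 s.

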